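# Hang the work lantern on the swivel hook

## Robot

A 6-joint arm with a two-finger parallel gripper is mounted at the origin on the work surface. World frame = base frame: x ahead of the robot, y to its left, z up, the work surface at z = 0. Lengths are in m, angles in rad, forces in N, time in s.
With the tool pointing down it reaches from about 0.25 to 0.725 m from the base axis. Payload 4 kg.
Tool frame: the origin (TCP) lies midway between the tips of the shut fingers; the grasp point (between the pads) lies 19 mm behind it; z points along the fingers, y is the line along which they close (so a half turn about z gives the same grasp; the last joint's range is limited). The gripper opens to 85 mm and grips with 20 to 120 N. Pads are 22 mm wide; open, the fingers measure 114 mm over their backs; the gripper's body (76 mm by 85 mm) begins 54 mm behind the grasp point. The pads swing forward as they close: fully open they stand 13 mm farther back than shut.
Start: joints at [0, 0.241, 0.005, 1.335, 0, 1.571], TCP at [0.5, -0, 0.231] pointing down, gripper open.
Joint ranges: [-2.72, 2.72], [-1.05, 1.87], [-1.09, 1.28], [-1.99, 2.15], [-1.42, 1.44], [-3.14, 3.14]. Speed limits (rad/s): [2.79, 2.79, 3.14, 3.14, 3.14, 3.14].

## Interface

Orientations are given as a unit quaternion [x, y, z, w].
In Python, from workcell import get_obs, camera, job_done, silhouettes gives the robot as it stands. The module is installed in compiled form; this text tells all that it offers.
- The arm moves only by the tool drive_tool, never from a script. Its argument "increments" is a list of rows, each a list of 3 entries, a list of its own where there are three numbers: the shift along the world's x, y, z in mm, then the turn, a rotation vector about the world's x, y, z in degrees, then the opening, from 0 (shut) to 1 (fully open). A call has 1 to 8 rows; each row shifts and turns the commanded pose from where the row before left it; what a row does not reach is not made up. A row lasts 1/12 s, in which the tool goes at most 41.7 mm and 7.16 degrees, less where a joint would pass 70% of its speed; a pose out of reach is approached as far as the arm can. A call is refused whole if a number of a shift passes 41.7 or a number of a turn 7.16, either way. A call with a gripper value outside its range is refused whole. The fingers move at their own pace and stop on an object; the grip force is fixed at half the most. Time passes only in rows, so rows that do not move let the fingers close. It gives the time, the measured TCP pose, the force, the opening and the grip force at its end, in the units of the state.
- get_obs(): the state, without advancing time (a new reading comes with each control period).
- camera(name): name is "scene" or "side" or "wrist"; returns a dict with "image" (400x640x3 uint8, red, green, blue), "K" (3x3 intrinsics, pixels), "k1" (the pictures are not rectified: a ray, as slopes to the right and down, at radius r is drawn at 1 + k1 r^2 times it, then the intrinsics apply), "view" (4x4, takes a point from world to camera coordinates). Camera axes: x right, y down, z forward; pixel columns grow to the right and rows downward; lengths in m; the calibration is good to about 2 mm. A picture is of the moment at which its call begins. There is no depth.
- job_done(): hands the job in; it is judged then, once.
Trained networks look in a picture, given as the dict that the camera call returned (one of the last four; its "shot" number tells which), for a name from the list of things; names that differ only in an ending like _2 or _b are one class to them, and where a whole thing is asked for, a point or a joint stands for the part that bears it (a point fixed in the world has none). Each returns a list of dicts, best first, with "conf" (0 to 1); they miss things now and then, are a little off and sometimes report something else, mostly with a low value. They report only what shows in the picture. A call takes as long as a camera call. They do not tell look-alikes from the thing itself.
- silhouettes(query, picture): "region" (400x640 bool, what is visible of it) and "bbox" ([left, top, right, bottom] in pixels, round what is visible of it).
The state is a dict: "clock": time; "joint_pos": joint angles; "joint_vel": joint speeds; "tau": joint torques, N m; "eef_pos": TCP position; "tool_rot": TCP orientation; "ft_force": force on the tool from outside, world axes, zero at the start; "ft_torque": the same for the moment, N m; "grip_width": finger opening in m; "grasp_force": force on a finger pad.
Only numpy, scipy, OpenCV 4.12 (cv2) and the standard library are available. Lean on these libraries where they do the work, as an engineer would, in place of code of your own. Each camera call takes 0.05 s, during which the arm holds its last target. There are 200 camera calls.

## Task

With closed fingers, swing the red swivel hook on the lamp stand round until it comes up against the orange tip of its stop screw, and lean on it there firmly but not hard for a moment so that it seats. Then pick up the yellow-capped lantern by its black loop and hang it gently on the hook so that it hangs free and still, with the hook left at its stop. Leave the other things on the bench where they are.

Things in the scene. Friction and masses are not known exactly. Their poses are not given: they have to be found in the camera images.
- lantern: Lantern, 60 mm diameter, 0.28 to 0.46 kg: black foot, white middle, tapered yellow cap (top 95 mm up), standing on the bench. On the cap an upright rigid black loop of 10 mm bars, opening 30 mm wide (y) and 42 mm high (95 to 137 mm up); round top bar along y, its top 147 mm up. Origin: centre of underside, z up; x is the way a hook passes through the loop (either way round)
- loop_top (a point): middle of the underside of the loop's top bar, 137 mm above the lantern's underside; axes as the lantern
- stand: lamp stand bolted to the bench: grey plate 140 x 140 x 12 mm, dark upright post of 24 mm diameter in its middle carrying collar, stop and hook. Origin: centre of the plate's underside; z up; its front is -x
- hook: red hook swivelling about the stand's post. Origin on that vertical axis, 210 mm up, at the rod's centre line. Hub 34 mm diameter, top 10 mm above origin. Rod 8 mm diameter along the hook's -x: level to 46 mm, dips 6 mm at 62 mm (seat), level again at 78 mm, upturned end at 84 mm, its top 17 mm above origin. Stays where left; friction needs a push of about 3 N at the seat
- hook_seat (a point): top of the rod at the bottom of the dip, where the lantern's top bar rests: 62 mm from the swivel axis along the hook's -x, 2 mm below hook's origin; axes as the hook. The hook starts 0.7 to 1.6 rad from its stop; push it clockwise seen from above
- sander: bystander: green sander standing on its 104 mm disc, 118 mm high. Origin: centre of the underside
- glue: bystander: white glue bottle, 56 mm diameter, 140 mm high. Origin: centre of the underside
- block: bystander: cork sanding block 110 x 62 x 25 mm. Origin: centre of the underside
- tape: bystander: yellow and black tape measure 65 x 34 x 62 mm. Origin: centre of the underside
- mask: bystander: white dust mask, 124 mm diameter, 56 mm high. Origin: centre of the underside
- loop_grip (a point): where to grip the lantern: centre of the loop, 122 mm above its underside; grip across the two flat outer faces of the loop, 50 mm apart along y (each 10 mm wide in x); fingertips fit down to the cap, 27 mm lower; axes as the lantern
- stop_lug (a point): face of the sprung black lug, 36 mm from the axis, at rod height; +y points from hook into lug, -x to the stand's front within 0.1 rad. Lug 8 mm thick, 14 mm below to 12 mm above rod centre. Its orange-tipped screw sticks out 5 to 19 mm (feel for it) and meets the rod's flank. Then push at the seat rises about 4 N per mm: lean 12 N in all (9 to 16 is right) for half a second; more overloads it
Not all that is in view belongs to the job. Leave any purple look-alike of the lantern alone.

How it is judged:
By the outcome, as a careful person would: the job done as asked, in the order asked, and still so for the second after the job is handed in, with the robot touching nothing.
It also fails if it takes over 72 s, if anything falls off the work surface, if the arm or the gripper's body presses on something with over 40 N, if the wrist force passes 120 N, or if a joint passes its speed limit or range.

## Working session

There is one attempt and no reset: what is moved stays moved. The work goes in short steps, Python scripts to look and compute and a tool call to move; the robot and the scene stay as the last step left them, time stands still between calls to the robot, and variables do not carry over. Pictures are saved under pics/ and viewed, at most 10 in all, crops included, and the job is handed in when it is done.

Besides the shell and the picture viewer there is one more tool, called after ">>>" by a JSON object that holds its "fn" and its "kwargs", one argument or row to a line. drive_tool: Moves the arm, as the interface text tells. Its arguments: {"type":"object","properties":{"increments":{"type":"array"}},"required":["increments"]}

```bash
mkdir -p pics
cat > h.py <<'E'
import numpy as np,cv2
from workcell import *
def shot(n,f=None):
    c=camera(n)
    if f: cv2.imwrite('pics/'+f,c['image'][:,:,::-1])
    return c
def proj(c,P):
    P=np.atleast_2d(P);p=(c['view']@np.c_[P,np.ones(len(P))].T).T[:,:3]
    s=p[:,:2]/p[:,2:];r2=(s**2).sum(1,keepdims=True);s=s*(1+c['k1']*r2)
    return s@np.array(c['K'])[:2,:2].T+np.array(c['K'])[:2,2]
def ray(c,uv):
    K=np.array(c['K']);d=(np.array(uv,float)-K[:2,2])/[K[0,0],K[1,1]];s=d.copy()
    for _ in range(20): s=d/(1+c['k1']*(s@s))
    V=np.array(c['view']);R=V[:3,:3];o=-R.T@V[:3,3];v=R.T@np.r_[s,1];return o,v/np.linalg.norm(v)
def onz(c,uv,z):
    o,v=ray(c,uv);return o+v*(z-o[2])/v[2]
def tri(*l):
    A=0;b=0;
    for c,uv in l:
        o,v=ray(c,uv);M=np.eye(3)-np.outer(v,v);A=A+M;b=b+M@o
    return np.linalg.solve(A,b)
E
python3 - <<'E'
from h import *
a=shot('scene','a.png');b=shot('side','b.png')
for n,c in(('scene',a),('side',b)):
    print(n,c['k1'],np.round(-c['view'][:3,:3].T@c['view'][:3,3],3))
    for q in['lantern','stand','hook','stop_lug','sander','glue','block','tape','mask']:
        for r in silhouettes(q,c)[:3]: print(q,round(r['conf'],2),np.round(r['bbox']))
E
```

```text
scene -0.04164692056383595 [ 1.155 -0.397  1.285]
lantern 0.96 [335. 198. 358. 228.]
lantern 0.84 [367. 189. 390. 222.]
lantern 0.75 [402. 176. 422. 213.]
stand 0.57 [277. 221. 333. 276.]
stand 0.39 [377. 147. 406. 185.]
hook 0.45 [269. 208. 307. 219.]
stop_lug 0.48 [268. 200. 302. 224.]
sander 0.95 [374. 145. 410. 186.]
glue 0.69 [346. 162. 361. 196.]
block 0.74 [191. 220. 228. 252.]
tape 0.64 [208. 266. 230. 285.]
mask 0.66 [231. 298. 271. 341.]
side -0.09647712755848259 [ 0.23  -0.757  1.132]
lantern 0.84 [312. 107. 330. 145.]
lantern 0.8 [306. 166. 327. 204.]
lantern 0.74 [307. 158. 321. 178.]
stand 0.95 [311. 210. 368. 258.]
hook 0.45 [340. 188. 350. 221.]
stop_lug 0.71 [327. 192. 349. 220.]
sander 0.73 [306. 154. 322. 178.]
sander 0.66 [254. 132. 280. 169.]
glue 0.79 [270. 168. 292. 195.]
block 0.6 [290. 303. 332. 345.]
tape 0.85 [354. 299. 376. 327.]
mask 0.63 [388. 269. 428. 306.]
```

```bash
python3 -c "
import cv2,numpy as np
a=cv2.imread('pics/a.png');b=cv2.imread('pics/b.png')
print(a.shape)"
```

```text
(400, 640, 3)
```

View pics/a.png

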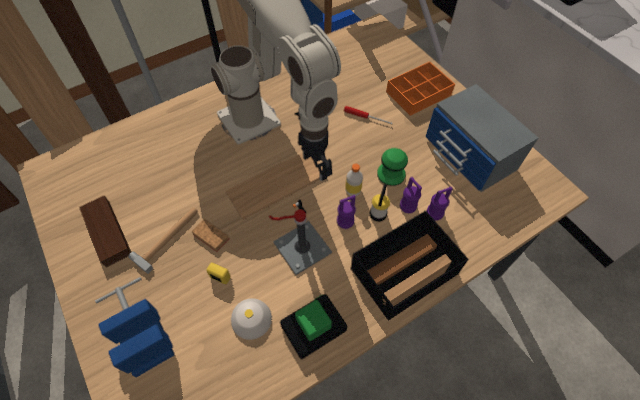

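View pics/b.png

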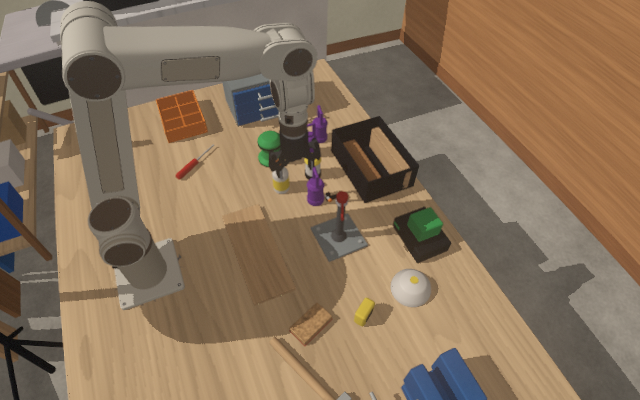

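The yellow lantern is at about (380,207) in scene and (313,168) in side, among purple look-alikes. The stand is at (303,245) in scene. Next I enlarge both.

Run:
```python
import cv2,numpy as np
a=cv2.imread('pics/a.png')[140:280,250:460];b=cv2.imread('pics/b.png')[120:270,240:390]
A=cv2.resize(a[:,:],None,fx=3.8,fy=3.8,interpolation=2)[:,:]
cv2.imwrite('pics/c.png',A);cv2.imwrite('pics/d.png',cv2.resize(b,None,fx=4,fy=4,interpolation=2))
```

```text
(no output)
```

View pics/c.png

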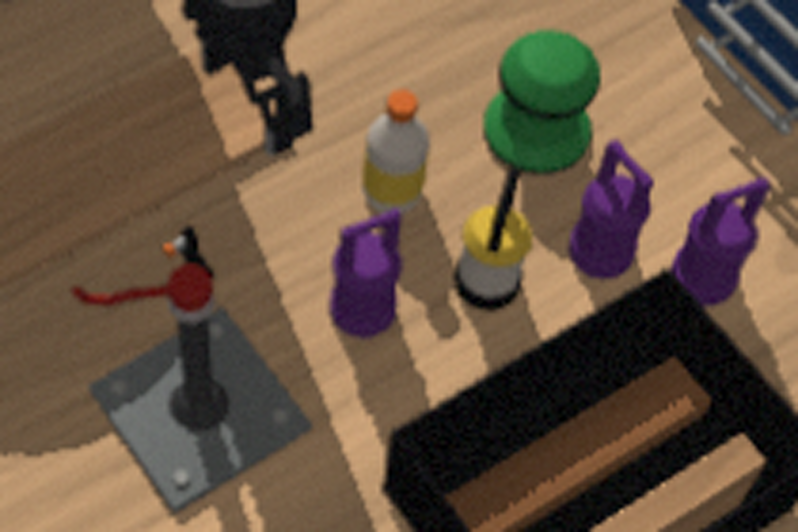

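View pics/d.png

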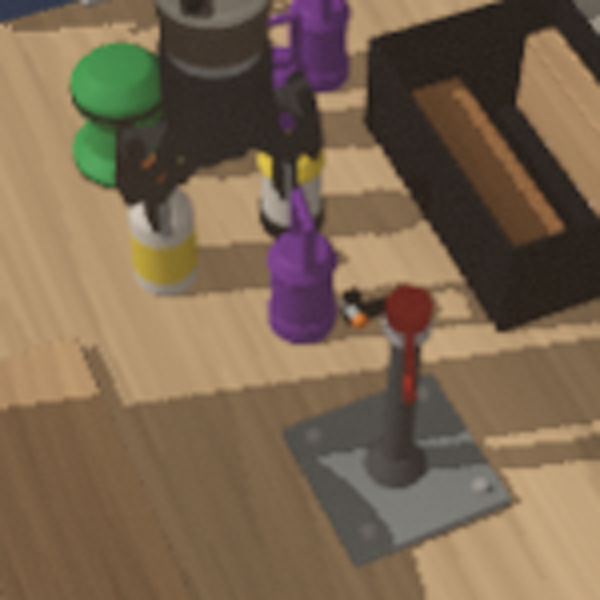

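Crops: hook hub at (191,288) in c, with its tip at (75,293). The orange screw tip is at (168,248), and the yellow lantern's loop is edge-on at (505,205), with its base at (490,290).

Run:
```python
from h import *
a=shot('scene');b=shot('side');w=shot('wrist','w0.png')
S=lambda x,y:(250+x/3.8,140+y/3.8)
D=lambda x,y:(240+x/4,120+y/4)
print('hub',tri((a,S(191,285)),(b,D(408,306))))
for n,u,z in(('tip',S(75,291),.22),('screw',S(168,248),.21),('lug',S(190,240),.215),('plateC',S(200,410),.012),('lantbase',S(490,288),0),('captop',S(496,228),.095),('looptop',S(515,172),.147)):print(n,onz(a,u,z))
for n,u,z in(('tip',D(408,400),.22),('screw',D(358,318),.21),('lug',D(350,295),.222),('plateC',D(398,472),.012),('lantbase',D(291,215),0)):print(n,onz(b,u,z))
for n,u in (('glue',(354,190)),('sander',(391,178)),('purp1',(346,225)),('purp2',(409,209)),('purp3',(436,215))):print(n,onz(a,u,0))
c=np.array([onz(a,S(*p),.012) for p in((92,385),(215,312),(310,428),(178,510))]);print(c, c.mean(0))
for q in['lantern','hook','stop_lug','stand']:
    for r in silhouettes(q,w)[:3]: print(q,round(r['conf'],2),np.round(r['bbox']))
```

```text
hub [ 0.59941469 -0.10985491  0.2092457 ]
tip [ 0.5637432 -0.1888973  0.22     ]
screw [ 0.56298145 -0.10876016  0.21      ]
lug [ 0.56854438 -0.09234282  0.215     ]
plateC [ 0.60744667 -0.11479691  0.012     ]
lantbase [0.63780922 0.17008154 0.        ]
captop [0.6313662  0.16743095 0.095     ]
looptop [0.61855595 0.18878817 0.147     ]
tip [ 0.55953793 -0.1901819   0.22      ]
screw [ 0.56150585 -0.10545594  0.21      ]
lug [ 0.56065057 -0.09279616  0.222     ]
plateC [ 0.59634119 -0.12200902  0.012     ]
lantbase [0.63064835 0.17647351 0.        ]
glue [0.50592319 0.15811035 0.        ]
sander [0.53457786 0.30002942 0.        ]
purp1 [0.60739012 0.0551779  0.        ]
purp2 [ 6.71429768e-01  2.73580710e-01 -2.22044605e-16]
purp3 [0.7396681  0.33679964 0.        ]
[[ 0.53767048 -0.18097465  0.012     ]
 [ 0.53291834 -0.05429211  0.012     ]
 [ 0.67146912 -0.04489944  0.012     ]
 [ 0.6755775  -0.17715898  0.012     ]] [ 0.60440886 -0.11433129  0.012     ]
lantern 0.95 [371.  86. 453. 154.]
lantern 0.62 [407.   0. 511.  49.]
hook 0.83 [466. 362. 485. 392.]
stop_lug 0.56 [395. 331. 483. 397.]
stand 0.94 [341. 200. 439. 318.]
```

View pics/w0.png

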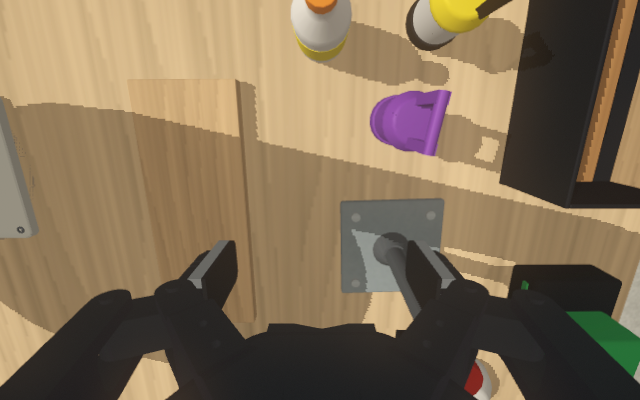

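The wrist view shows the plate at (392,246), square to the world axes. The hub is only just visible at (485,380), and the yellow lantern is at (445,20). I'll move toward the hook's start side and look from there.

>>> {"fn": "drive_tool", "kwargs": {
  "increments": [
    [[10, -35, 20], [0, 0, 5], 0],
    [[10, -35, 20], [0, 0, 5], 0],
    [[10, -35, 20], [0, 0, 5], 0],
    [[10, -35, 20], [0, 0, 5], 0],
    [[10, -35, 0], [0, 0, 0], 0],
    [[0, -35, 0], [0, 0, 0], 0],
    [[0, 0, 0], [0, 0, 0], 0]
  ]
}}

```text
clock: 1.93
eef_pos: [0.55, -0.2161, 0.3105]
tool_rot: [0.576, 0.817, -0.001, 0.001]
ft_force: [-1.2, -0.3, -1.0]
grip_width: 0.0006
grasp_force: 0.0
```

Run:
```python
from h import *
w=shot('wrist','w1.png')
V=w['view'];print(-V[:3,:3].T@V[:3,3],V[2,:3],V[0,:3])
print(get_obs())
for q in['lantern','hook','stop_lug','stand']:
    for r in silhouettes(q,w)[:3]: print(q,round(r['conf'],2),np.round(r['bbox']))
for P in [(.601,-.112,.21),(.562,-.19,.22),(.562,-.107,.21),(.634,.172,.147)]: print(proj(w,P))
```

```text
[ 0.52661826 -0.15082536  0.45331353] [ 0.09176152 -0.2579227  -0.96179816] [ 9.41685401e-01  3.36494353e-01 -3.94100852e-04]
{'clock': 1.9833, 'joint_pos': array([-3.69848620e-01,  4.15708040e-01,  4.54806824e-01,  1.61074842e+00,
       -4.09400279e-04,  8.57052210e-01]), 'joint_vel': array([ 0.05723357, -0.02672293, -0.03872538,  0.00698834,  0.02507266,
        0.01558998]), 'tau': array([ -1.42298866, -46.08514667,  26.46752894,  -0.13839728,
        -0.22593164,  -0.10554011]), 'eef_pos': array([ 0.54973953, -0.21326124,  0.31037937]), 'tool_rot': array([ 5.75692034e-01,  8.17666471e-01, -3.01564837e-04, -3.64682027e-04]), 'ft_force': array([0.32206812, 1.37387326, 0.01849016]), 'ft_torque': array([ 0.00690418, -0.00575801,  0.01346715]), 'grasp_force': 0.0, 'grip_width': -0.000166204221680371}
hook 0.73 [343.  73. 444. 175.]
stop_lug 0.63 [344.  44. 445. 179.]
stand 0.65 [315.  40. 434. 165.]
[[423.51904985  99.2663117 ]]
[[345.37450558 174.57023092]]
[[381.69321053  75.61301147]]
[[ 580.55153508 -227.21143335]]
```

View pics/w1.png

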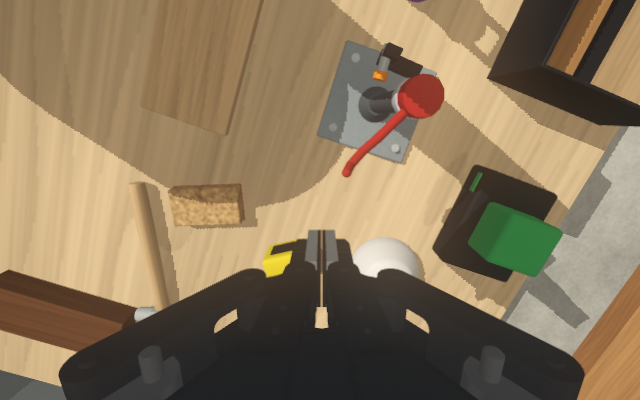

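Here the hub is at (422,96), the orange screw tip at (379,76), the lug at (400,58), and the hook tip at (346,173).

Run:
```python
from h import *
w=shot('wrist')
for n,u,z in (('hub',(422,96),.22),('tip',(346,174),.222),('mid',(375,141),.206),('screw',(379,77),.21),('screwL',(373,75),.21),('screwR',(386,79),.21),('lugL',(384,49),.222),('lugR',(422,68),.222)):print(n,onz(w,u,z).round(4))
c=np.array([onz(w,p,.012) for p in((346,41),(437,76),(405,163),(317,134))]);print(c.round(3),c.mean(0));print(np.degrees([np.arctan2(*(c[1]-c[0])[[1,0]]),np.arctan2(*(c[2]-c[3])[[1,0]])]))
print(get_obs()['eef_pos'],get_obs()['ft_force'])
```

```text
hub [ 0.5952 -0.1037  0.22  ]
tip [ 0.5618 -0.1816  0.222 ]
mid [ 0.5772 -0.1486  0.206 ]
screw [ 0.5596 -0.1008  0.21  ]
screwL [ 0.5545 -0.1011  0.21  ]
screwR [ 0.5654 -0.1003  0.21  ]
lugL [ 0.5538 -0.0838  0.222 ]
lugR [ 0.586  -0.0858  0.222 ]
[[ 0.525 -0.038  0.012]
 [ 0.665 -0.035  0.012]
 [ 0.675 -0.167  0.012]
 [ 0.53  -0.173  0.012]] [ 0.59862309 -0.1033205   0.012     ]
[1.19106601 2.22000476]
[ 0.54996954 -0.20865568  0.31145373] [-0.3418065   0.22809074 -0.25461789]
```

>>> {"fn": "drive_tool", "kwargs": {
  "increments": [
    [[27, 14, 0], [0, 0, 0], 0],
    [[27, 14, 0], [0, 0, 0], 0],
    [[0, 0, -39], [0, 0, 0], 0],
    [[0, 0, -39], [0, 0, 0], 0],
    [[0, 0, -39], [0, 0, 0], 0],
    [[0, 0, 0], [0, 0, 0], 0],
    [[0, 0, 0], [0, 0, 0], 0],
    [[0, 0, 0], [0, 0, 0], 0]
  ]
}}

```text
clock: 2.9
eef_pos: [0.6056, -0.1817, 0.1973]
tool_rot: [0.573, 0.819, 0.001, 0.002]
ft_force: [0.9, -0.1, 0.7]
grip_width: -0.0003
grasp_force: 0.0
```

>>> {"fn": "drive_tool", "kwargs": {
  "increments": [
    [[-12.7, -0.4, 0], [0, 0, 0], 0],
    [[-12.6, 1.8, 0], [0, 0, 0], 0],
    [[-12.1, 3.9, 0], [0, 0, 0], 0],
    [[-11.3, 6, 0], [0, 0, 0], 0],
    [[-10, 7.8, 0], [0, 0, 0], 0],
    [[-4.3, 4.7, 0], [0, 0, 0], 0],
    [[-4.2, 4.8, 0], [0, 0, 0], 0],
    [[0, 0, 0], [0, 0, 0], 0]
  ]
}}

```text
clock: 3.57
eef_pos: [0.5385, -0.1536, 0.1977]
tool_rot: [0.573, 0.819, 0.001, 0.003]
ft_force: [1.5, -1.6, 1.8]
grip_width: 0.0006
grasp_force: 1.1
```

>>> {"fn": "drive_tool", "kwargs": {
  "increments": [
    [[-4, 5, 0], [0, 0, 0], 0],
    [[-3, 5, 0], [0, 0, 0], 0],
    [[-3, 4, 0], [0, 0, 0], 0],
    [[0, 0, 0], [0, 0, 0], 0]
  ]
}}

```text
clock: 3.9
eef_pos: [0.5261, -0.1387, 0.1942]
tool_rot: [0.573, 0.819, -0.0, -0.0]
ft_force: [2.1, -1.5, 0.8]
grip_width: -0.0002
grasp_force: 1.1
```

Run:
```python
from h import *
for i in range(3):
    w=shot('wrist','w2.png' if i==2 else None);o=get_obs();print(o['eef_pos'],o['ft_force'])
V=w['view'];np.savez('pics/w2.npz',**{k:w[k] for k in('K','k1','view')})
```

```text
[ 0.52610894 -0.13893953  0.19405578] [-0.22876134 -1.64384554  1.46096935]
[ 0.52613181 -0.13904557  0.19397385] [-0.21534272 -1.27620447  1.05330778]
[ 0.52616255 -0.13912001  0.19388167] [ 0.66831123 -1.59365454  0.49582437]
```

View pics/w2.png

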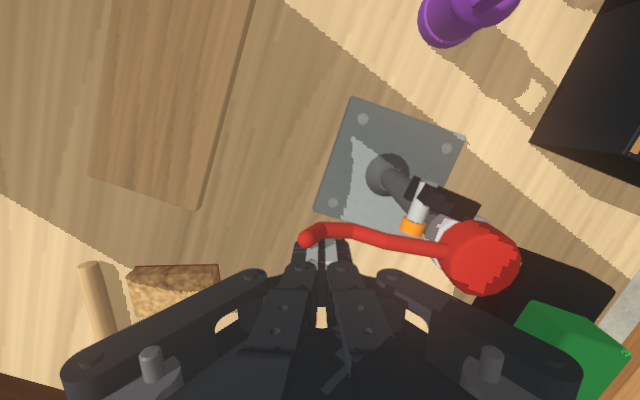

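The hook rod lies at (340,240) against the fingers, and the orange tip at (410,233) almost touches its flank. From here I push in small steps.

>>> {"fn": "drive_tool", "kwargs": {
  "increments": [
    [[0, 1, 0], [0, 0, 0], 0],
    [[0, 1, 0], [0, 0, 0], 0],
    [[0, 0, 0], [0, 0, 0], 0]
  ]
}}

```text
clock: 4.3
eef_pos: [0.5261, -0.1375, 0.1939]
tool_rot: [0.574, 0.819, -0.001, -0.001]
ft_force: [-1.4, -3.8, 1.1]
grip_width: -0.0002
grasp_force: 1.4
```

>>> {"fn": "drive_tool", "kwargs": {
  "increments": [
    [[0, 1, 0], [0, 0, 0], 0],
    [[0, 0, 0], [0, 0, 0], 0]
  ]
}}

```text
clock: 4.47
eef_pos: [0.5261, -0.1364, 0.1939]
tool_rot: [0.574, 0.819, -0.001, -0.001]
ft_force: [-1.4, -2.8, 0.2]
grip_width: 0.0003
grasp_force: 1.5
```

>>> {"fn": "drive_tool", "kwargs": {
  "increments": [
    [[0, 1, 0], [0, 0, 0], 0],
    [[0, 0, 0], [0, 0, 0], 0]
  ]
}}

```text
clock: 4.63
eef_pos: [0.5263, -0.1353, 0.194]
tool_rot: [0.574, 0.819, -0.0, -0.001]
ft_force: [-1.9, -3.3, -0.5]
grip_width: -0.0
grasp_force: 1.5
```

>>> {"fn": "drive_tool", "kwargs": {
  "increments": [
    [[0, 1, 0], [0, 0, 0], 0],
    [[0, 0, 0], [0, 0, 0], 0]
  ]
}}

```text
clock: 4.8
eef_pos: [0.5264, -0.1342, 0.194]
tool_rot: [0.574, 0.819, -0.0, -0.0]
ft_force: [-2.4, -2.5, 0.4]
grip_width: 0.0001
grasp_force: 1.5
```

>>> {"fn": "drive_tool", "kwargs": {
  "increments": [
    [[0, 1, 0], [0, 0, 0], 0],
    [[0, 0, 0], [0, 0, 0], 0]
  ]
}}

```text
clock: 4.97
eef_pos: [0.5266, -0.1332, 0.1941]
tool_rot: [0.574, 0.819, -0.0, -0.0]
ft_force: [-2.5, -3.4, -0.5]
grip_width: 0.0001
grasp_force: 1.4
```

>>> {"fn": "drive_tool", "kwargs": {
  "increments": [
    [[0, 1, 0], [0, 0, 0], 0],
    [[0, 0, 0], [0, 0, 0], 0]
  ]
}}

```text
clock: 5.13
eef_pos: [0.5267, -0.1323, 0.1942]
tool_rot: [0.574, 0.819, -0.0, -0.0]
ft_force: [-2.3, -3.4, -0.4]
grip_width: -0.0003
grasp_force: 1.6
```

>>> {"fn": "drive_tool", "kwargs": {
  "increments": [
    [[0, 1, 0], [0, 0, 0], 0],
    [[0, 0, 0], [0, 0, 0], 0]
  ]
}}

```text
clock: 5.3
eef_pos: [0.5266, -0.1317, 0.1942]
tool_rot: [0.574, 0.819, -0.0, 0.0]
ft_force: [-2.0, -4.2, 0.2]
grip_width: 0.0002
grasp_force: 2.2
```

>>> {"fn": "drive_tool", "kwargs": {
  "increments": [
    [[0, 0.7, 0], [0, 0, 0], 0],
    [[0, 0, 0], [0, 0, 0], 0]
  ]
}}

```text
clock: 5.47
eef_pos: [0.5265, -0.1313, 0.1942]
tool_rot: [0.574, 0.819, -0.001, 0.0]
ft_force: [-2.5, -6.3, 0.1]
grip_width: 0.0001
grasp_force: 2.6
```

>>> {"fn": "drive_tool", "kwargs": {
  "increments": [
    [[0, 1, 0], [0, 0, 0], 0],
    [[0, 0, 0], [0, 0, 0], 0]
  ]
}}

```text
clock: 5.63
eef_pos: [0.5265, -0.1307, 0.1942]
tool_rot: [0.574, 0.819, -0.001, 0.0]
ft_force: [-2.6, -5.3, -0.7]
grip_width: -0.0002
grasp_force: 3.1
```

>>> {"fn": "drive_tool", "kwargs": {
  "increments": [
    [[0, 1, 0], [0, 0, 0], 0],
    [[0, 0, 0], [0, 0, 0], 0]
  ]
}}

```text
clock: 5.8
eef_pos: [0.5265, -0.1301, 0.1943]
tool_rot: [0.574, 0.819, -0.002, 0.001]
ft_force: [-2.5, -7.3, -0.3]
grip_width: -0.0001
grasp_force: 3.7
```

>>> {"fn": "drive_tool", "kwargs": {
  "increments": [
    [[0, 1, 0], [0, 0, 0], 0],
    [[0, 0, 0], [0, 0, 0], 0]
  ]
}}

```text
clock: 5.97
eef_pos: [0.5264, -0.1296, 0.1943]
tool_rot: [0.574, 0.819, -0.002, 0.001]
ft_force: [-3.4, -8.3, -1.3]
grip_width: -0.0001
grasp_force: 4.3
```

>>> {"fn": "drive_tool", "kwargs": {
  "increments": [
    [[0, 1, 0], [0, 0, 0], 0],
    [[0, 0, 0], [0, 0, 0], 0]
  ]
}}

```text
clock: 6.13
eef_pos: [0.5263, -0.129, 0.1943]
tool_rot: [0.574, 0.819, -0.002, 0.001]
ft_force: [-3.9, -10.6, -0.9]
grip_width: -0.0001
grasp_force: 4.8
```

>>> {"fn": "drive_tool", "kwargs": {
  "increments": [
    [[0, 0.8, 0], [0, 0, 0], 0],
    [[0, 0, 0], [0, 0, 0], 0],
    [[0, 0, 0], [0, 0, 0], 0],
    [[0, 0, 0], [0, 0, 0], 0]
  ]
}}

```text
clock: 6.47
eef_pos: [0.5263, -0.1286, 0.1943]
tool_rot: [0.574, 0.819, -0.003, 0.001]
ft_force: [-3.1, -10.4, -0.8]
grip_width: -0.0002
grasp_force: 5.3
```

Run:
```python
from h import *
f=[]
for i in range(6): camera('side');o=get_obs();f.append(np.r_[o['ft_force'],o['eef_pos'][1]*1000])
f=np.array(f);print(f.round(1),f.mean(0))
```

```text
[[  -3.2  -10.8   -0.9 -128.6]
 [  -4.   -10.2   -1.5 -128.6]
 [  -3.5  -10.2    0.3 -128.6]
 [  -3.7  -10.7   -0.9 -128.6]
 [  -3.3  -10.5   -1.5 -128.6]
 [  -2.2  -11.3   -1.  -128.6]] [  -3.32947386  -10.59320397   -0.94833768 -128.62625584]
```

>>> {"fn": "drive_tool", "kwargs": {
  "increments": [
    [[0, 0.7, 0], [0, 0, 0], 0],
    [[0, 0, 0], [0, 0, 0], 0],
    [[0, 0, 0], [0, 0, 0], 0],
    [[0, 0, 0], [0, 0, 0], 0],
    [[0, 0, 0], [0, 0, 0], 0],
    [[0, 0, 0], [0, 0, 0], 0],
    [[0, 0, 0], [0, 0, 0], 0],
    [[0, 0, 0], [0, 0, 0], 0]
  ]
}}

```text
clock: 7.43
eef_pos: [0.5263, -0.1282, 0.1943]
tool_rot: [0.574, 0.819, -0.003, 0.001]
ft_force: [-2.3, -10.7, -1.6]
grip_width: 0.0002
grasp_force: 5.7
```

>>> {"fn": "drive_tool", "kwargs": {
  "increments": [
    [[0, -2, 0], [0, 0, 0], 0],
    [[0, -4, 0], [0, 0, 0], 0],
    [[0, -10, 0], [0, 0, 0], 0],
    [[0, -20, 0], [0, 0, 0], 0],
    [[0, 0, 35], [0, 0, 0], 0],
    [[0, 0, 35], [0, 0, 0], 0],
    [[0, 0, 35], [0, 0, 0], 0],
    [[0, 0, 0], [0, 0, 0], 0]
  ]
}}

```text
clock: 8.1
eef_pos: [0.5305, -0.1616, 0.3075]
tool_rot: [0.573, 0.819, 0.003, 0.007]
ft_force: [0.8, -0.1, 0.9]
grip_width: -0.0001
grasp_force: 0.0
```

```bash
cat >> h.py <<'E'
def keep(c,f): np.savez('pics/'+f+'.npz',**{k:c[k] for k in('K','k1','view')});cv2.imwrite('pics/'+f+'.png',c['image'][:,:,::-1])
def load(f): d=np.load('pics/'+f+'.npz');return dict(K=d['K'],k1=float(d['k1']),view=d['view'])
E
python3 - <<'E'
from h import *
camera('side');camera('side')
w=camera('wrist');keep(w,'h1')
for r in silhouettes('hook',w)[:1]:print(r['conf'],r['bbox'])
print(get_obs()['eef_pos'])
E
```

```text
0.57 [316.5, 140.0, 442.3, 192.3]
[ 0.52682221 -0.16068309  0.29843508]
```

View pics/h1.png

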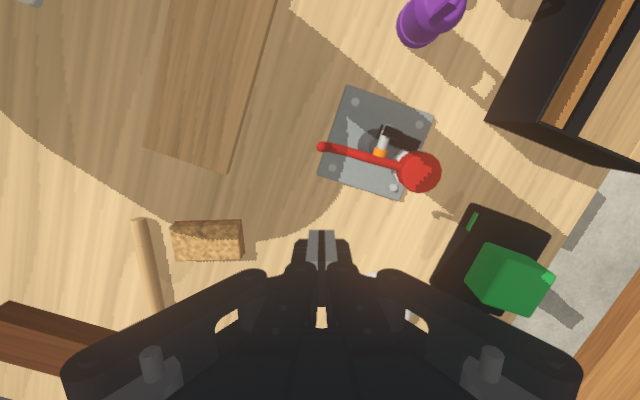

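>>> {"fn": "drive_tool", "kwargs": {
  "increments": [
    [[-10, -5, 25], [0, 0, -5], 0.5],
    [[-10, -5, 25], [0, 0, -5], 1],
    [[-10, 0, 0], [0, 0, -5], 1],
    [[-10, 0, 0], [0, 0, -5], 1],
    [[0, 0, 0], [0, 0, 0], 1],
    [[0, 0, 0], [0, 0, 0], 1],
    [[0, 0, 0], [0, 0, 0], 1],
    [[0, 0, 0], [0, 0, 0], 1]
  ]
}}

```text
clock: 8.97
eef_pos: [0.4871, -0.171, 0.3482]
tool_rot: [0.707, 0.708, -0.0, -0.001]
ft_force: [0.2, -0.4, -0.2]
grip_width: 0.0855
grasp_force: 0.0
```

Run:
```python
from h import *
w=camera('wrist');keep(w,'h2')
a=camera('scene');keep(a,'s2')
for r in silhouettes('hook',w)[:1]:print(r['conf'],r['bbox'])
print(get_obs()['eef_pos'])
```

```text
0.85 [345.7, 105.1, 458.3, 141.1]
[ 0.48710413 -0.17106005  0.34870923]
```

View pics/h2.png

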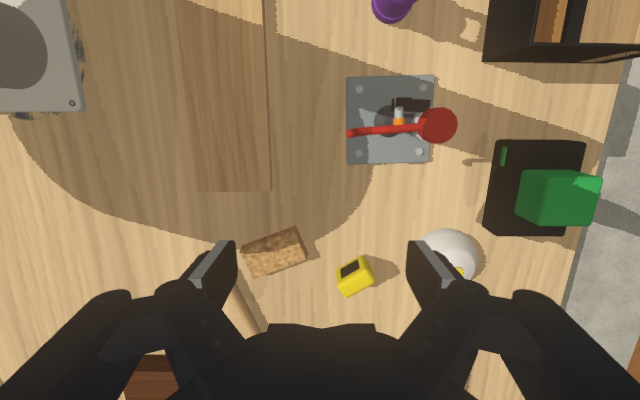

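In h1 the rod rests on the orange tip at (378,150), with the hub at (419,172) and the hook tip at (320,147). In h2 the hub is at (437,125) and the hook tip at (349,133). The hook has stayed at its stop.

Run:
```python
from h import *
def red(f,roi):
    im=cv2.imread(f'pics/{f}.png').astype(int);b,g,r=im[...,0],im[...,1],im[...,2]
    m=(r>70)&(r>2.2*g)&(r>2.0*b);M=np.zeros_like(m);x0,y0,x1,y1=roi;M[y0:y1,x0:x1]=m[y0:y1,x0:x1];return M
P={}
for f,roi in(('h1',(310,130,450,200)),('h2',(340,95,465,150))):
    m=red(f,roi).astype(np.uint8)
    hub=cv2.morphologyEx(m,cv2.MORPH_OPEN,np.ones((17,17),np.uint8))
    y,x=np.nonzero(m);ty=y[x<=x.min()+3].mean()
    hy,hx=np.nonzero(hub);rod=(m>0)&(x.min()<=np.arange(640))[None]
    # rod rows by column
    L=[(c,np.nonzero(m[:,c])[0].mean()) for c in range(x.min()+10,hx.min()-4,6)]
    P[f]=dict(c=load(f),hub=((hx.min()+hx.max())/2,(hy.min()+hy.max())/2),tip=(x.min()+4,ty));print(f,P[f]['hub'],P[f]['tip'],np.round(L,1).tolist())
    hz=onz(P[f]['c'],P[f]['hub'],.218);tz=onz(P[f]['c'],P[f]['tip'],.224);print(hz,tz,np.degrees(np.arctan2(*(hz-tz)[[1,0]])))
for k in('hub','tip'):print(k,tri(*[(P[f]['c'],P[f][k]) for f in P]))
```

```text
h1 (np.float64(418.5), np.float64(171.5)) (np.int64(321), np.float64(146.09677419354838)) [[327.0, 146.5], [333.0, 147.5], [339.0, 149.0], [345.0, 150.5], [351.0, 152.5], [357.0, 154.0], [363.0, 156.0], [369.0, 158.0], [375.0, 159.5], [381.0, 161.5], [387.0, 162.5], [393.0, 164.0]]
[ 0.59468697 -0.1107703   0.218     ] [ 0.51321261 -0.11812547  0.224     ] 5.158439521186844
h2 (np.float64(437.0), np.float64(124.5)) (np.int64(351), np.float64(133.25)) [[357.0, 132.0], [363.0, 131.0], [369.0, 130.0], [375.0, 129.5], [381.0, 129.5], [387.0, 129.5], [393.0, 128.5], [399.0, 128.0], [405.0, 127.5], [411.0, 127.0]]
[ 0.59486273 -0.11033835  0.218     ] [ 0.51413549 -0.11829819  0.224     ] 5.631257186671412
hub [ 0.5901389  -0.11000924  0.22963947]
tip [ 0.51298011 -0.11744925  0.23357929]
```

>>> {"fn": "drive_tool", "kwargs": {
  "increments": [
    [[15, 41, 0], [0, 0, 0], 1],
    [[15, 41, 0], [0, 0, 0], 1],
    [[15, 41, 0], [0, 0, 0], 1],
    [[15, 41, 0], [0, 0, 0], 1],
    [[15, 41, 0], [0, 0, 0], 1],
    [[15, 25, 0], [0, 0, 0], 1],
    [[0, 0, 0], [0, 0, 0], 1],
    [[0, 0, 0], [0, 0, 0], 1]
  ]
}}

```text
clock: 9.78
eef_pos: [0.5738, 0.0512, 0.3481]
tool_rot: [0.706, 0.708, -0.001, -0.0]
ft_force: [0.1, 0.4, -0.7]
grip_width: 0.0854
grasp_force: 0.0
```

Run:
```python
from h import *
camera('side');w=camera('wrist');keep(w,'l1');print(get_obs()['eef_pos'])
for r in silhouettes('lantern',w):print(r['conf'],r['bbox'],np.median(w['image'][r['region']],axis=0))
for r in silhouettes('loop_grip',w):print('lg',r['conf'],r['bbox'])
print(proj(w,(.632,.172,.147)))
```

```text
[0.57320002 0.04905834 0.34899466]
0.89 [341.5, 47.7, 385.7, 99.9] [182.5 160.   56. ]
0.79 [359.8, 1.5, 406.2, 26.5] [98. 59. 99.]
0.6 [312.3, 129.0, 355.7, 179.8] [151.  86. 165.]
lg 0.97 [314.5, 129.5, 355.7, 180.6]
lg 0.91 [357.9, 0.0, 409.6, 26.0]
lg 0.68 [335.9, 47.8, 385.1, 98.4]
[[374.12393984  65.43223337]]
```

View pics/l1.png

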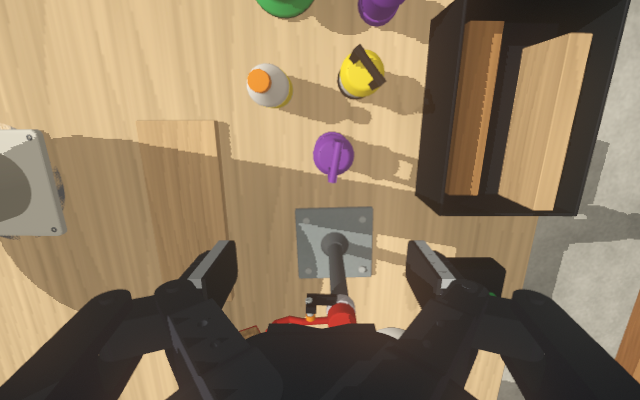

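The yellow lantern is at (361,73). Its black loop's top bar runs from about (357,47) to (382,85), so yaw is about -57°. I turn the tool to match and go over it.

>>> {"fn": "drive_tool", "kwargs": {
  "increments": [
    [[7, 15, -7], [0, 0, -7.1], 1],
    [[7, 15, -7], [0, 0, -7.1], 1],
    [[7, 15, -7], [0, 0, -7.1], 1],
    [[7, 15, -7], [0, 0, -7.1], 1],
    [[7, 15, -7], [0, 0, -7.1], 1],
    [[7, 15, -7], [0, 0, -7.1], 1],
    [[7, 15, -7], [0, 0, -7.1], 1],
    [[7, 15, -7], [0, 0, -7.1], 1]
  ]
}}

```text
clock: 10.65
eef_pos: [0.6297, 0.1683, 0.2936]
tool_rot: [0.96, 0.282, 0.0, 0.0]
ft_force: [-0.2, -0.8, 0.5]
grip_width: 0.0857
grasp_force: 0.0
```

```bash
cat > lan.py <<'E'
from h import *
from scipy.ndimage import label
def loop(f):
    c=load(f);im=cv2.imread(f'pics/{f}.png').astype(int);b,g,r=im[...,0],im[...,1],im[...,2]
    yel=((r>90)&(r-b>60)&(g>.65*r)&(b<.45*r)).astype(np.uint8)
    return c,im,yel
def run(f,est):
    c,im,yel=loop(f);u,v=proj(c,est)[0];print(f,'proj est',u,v)
    s=np.linalg.norm(proj(c,np.array(est)+[.03,0,0])[0]-(u,v))
    Y,X=np.mgrid[:400,:640];near=(np.hypot(X-u,Y-v)<1.8*s)
    dark=(im.max(2)<70)&near
    n,_=0,0
    lab,n=label(dark)
    for k in range(1,n+1):
        m=lab==k
        if m.sum()<60: continue
        y,x=np.nonzero(m);print('dark',m.sum(),cv2.minAreaRect(np.c_[x,y].astype(np.float32)))
    y,x=np.nonzero(yel.astype(bool)&near);print('yel',len(x),(x.min(),x.max(),y.min(),y.max()) if len(x) else 0,x.mean(),y.mean())
    # coarse ascii picture
    x0,y0=int(u-1.5*s),int(v-1.5*s);st=max(2,int(3*s/44))
    for yy in range(y0,int(v+1.5*s),st):
        if 0<=yy<400: print('%3d '%yy+''.join('y' if yel[yy,xx] else ('#' if im[yy,xx].max()<70 else ('o' if im[yy,xx].min()>110 else '.')) for xx in range(x0,int(u+1.5*s),st) if 0<=xx<640))
    print('x0',x0,'step',st)
E
python3 - <<'E'
from lan import *
camera('side');w=camera('wrist');keep(w,'l2');print(get_obs()['eef_pos'],get_obs()['joint_pos'])
run('l2',(.632,.172,.147))
E
```

```text
[0.62938453 0.16978918 0.29143753] [2.63264145e-01 5.63031776e-01 6.41051612e-01 1.65128911e+00
 5.01471728e-04 2.82610660e+00]
l2 proj est 322.0274246098 181.51683877455457
yel 1253 (np.int64(289), np.int64(342), np.int64(150), np.int64(228)) 318.78930566640065 169.66161213088589
137 ..oooooooooooooooooooo......................
139 ..oooooooooooooooooo........................
141 ..oooooooooooooooooo........................
143 ..oooooooooooooooo..........................
145 .oooooooooooooooo...........................
147 ooooooooooooooo.....ooo....................o
149 oooooooooooooo...o.......o................oo
151 ooooooooooooo...yyyyyyyyyy...............ooo
153 ooooooooooooo..yyyyyyyyyyyyy............oooo
155 oooooooooooo.yyyyyyyyyyyyyyyy.........oooooo
157 ooooooooooooyyyyyyyyyyyyyyyyyyy......ooooooo
159 ooooooooooo.yyyyyyyyyyyyyyyyyyy......ooooooo
161 oooooooooooyyyyyyyyyyyyyyyyyyyyy....oooooooo
163 oooooooooooyyyyyyyyyyyyyyyyyyyyy...ooooooooo
165 ooooooooooyyyyyyyyyyyyyyyyyyyyyy..oooooooooo
167 ooooooooooyyyyyyyyyyyyyyyyyyyyyyyooooo.....o
169 ooooooooooyyyyyyyyyyyyyyyyyyyy
[... 651 characters left out ...]

197 oooooooooooo.......................oooooooo.
199 ooooooooooo.......................oooooooo..
201 oooooooooo........................ooooooo...
203 ooooooooo.........................ooooo.....
205 oooooooo.........................oooooo.....
207 oooooo..........................ooooo.......
209 ooooo...........................ooooo.......
211 oooo..........................oooooo........
213 ooo..........................ooooooo........
215 oo..........................ooooooo.........
217 oo........................ooooooooo.........
219 oooooooo.................oooooooooo.........
221 ..yyy...o................oooooooooo.........
223 yyyyyyyy.o.............oooooooooooo.........
x0 278 step 2
```

Run:
```python
from lan import *
c,im,yel=loop('l2')
m=((im.max(2)-im.min(2))<35)&(im.max(2)<115)
lab,n=label(m[150:215,280:360]);k=lab[183-150,318-280];print(k,n)
mm=lab==k;y,x=np.nonzero(mm);print(mm.sum(),x.min()+280,x.max()+280,y.min()+150,y.max()+150)
for cc in range(x.min(),x.max()+1,3):
    yy=np.nonzero(mm[:,cc])[0]+150;print(cc+280,yy.min(),yy.max(),end=' | ')
print()
# interior: lower edge & use bar center
cols=range(304,332);pts=[(cc,(np.nonzero(mm[:,cc-280])[0]+150).mean()) for cc in cols]
p=np.polyfit(*np.array(pts).T,1);print(p)
```

```text
5 7
517 296 342 170 191
296 182 188 | 299 175 190 | 302 174 190 | 305 174 189 | 308 182 189 | 311 182 188 | 314 181 188 | 317 181 188 | 320 181 187 | 323 180 187 | 326 180 187 | 329 180 186 | 332 179 186 | 335 171 186 | 338 170 186 | 341 176 186 | 
[-3.31143952e-02  1.94442392e+02]
```

Run:
```python
from lan import *
c=load('l2');A=onz(c,(297,186.4),.142);B=onz(c,(342,182),.142);print(A,B,(A+B)/2,np.linalg.norm(A-B),np.degrees(np.arctan2(*(B-A)[[1,0]])))
c1,im,yel=loop('l1');m=((im.max(2)-im.min(2))<35)&(im.max(2)<115)
for y in range(42,96,2): print(y,''.join('y' if yel[y,x] else '#' if m[y,x] else '.' for x in range(335,395)))
for e in (A,B,(A+B)/2): print(proj(c1,e))
```

```text
[0.61229565 0.19076724 0.142     ] [0.64192912 0.15340994 0.142     ] [0.62711239 0.17208859 0.142     ] 0.0476834381600195 -51.57698217043616
42 ............................................................
44 ............................................................
46 ......................####..................................
48 ....................########................................
50 ...................##########yyyyyy.........................
52 ...................###########yyyyyyyyy.....................
54 ..............yy.....#########..yyyyyyyyyy..................
56 ............yyy........##########yyyyyyyyyy.................
58 ..........yyyyy.........##########.yyyyyyyyyy...............
60 .........yyyyyyyy......yyy#########.yyyyyyyyyy..............
62 ........yyyyyyyyyy...yyyyyy.########..yyyyyyyyy.............
64 .......yyyyyyyyyyyyyyyyyyyyy.#########.yyyyyyyyy............
66 ......yyyyyyyyyyyyyyyyyyyyyyyy.########.yyyyyyyyy...........
68 ......yyyyyyyyyyyyyyyyyyyyyyyyy.########..yyyyyyy...........
70 .....yyyyyyyyyyyyyyyyyyyyyyyyyyyy#########.yyyyyy.........
[... 160 characters left out ...]
yyyyyyyyyyy.#########.............
78 ...#..yyyyyyyyyyyyyyyyyyyyyyyyyyyyyyyy.########.#...........
80 ...#..yyyyyyyyyyyyyyyyyyyyyyyyyyyyyyyy..##########..........
82 ...#...yyyyyyyyyyyyyyyyyyyyyyyyyyyyy.....########...........
84 ...##...yyyyyyyyyyyyyyyyyyyyyyyyyy........####..............
86 ....#....yyyyyyyyyyyyyyyyyyyyyyyyyy.........................
88 .....#....yyyyyyyyyyyyyyyyyyyyyyyyyy....yyy.................
90 ......##....yyyyyyyyyyyyyyyyyyyyyyyyyyyyyy..................
92 .......##.....yyyyyyyyyyyyyyyyyyyyyyyyy.....................
94 ..........##.....yyyyyyyyyyyyyyyyyyy........................
[[356.53879443  47.93511476]]
[[381.1439844   83.65657034]]
[[369.03229146  66.058684  ]]
```

>>> {"fn": "drive_tool", "kwargs": {
  "increments": [
    [[-2, 1, -20], [0, 0, 5.2], 1],
    [[0, 0, -20], [0, 0, 0], 1],
    [[0, 0, 0], [0, 0, 0], 1],
    [[0, 0, 0], [0, 0, 0], 1],
    [[0, 0, 0], [0, 0, 0], 1]
  ]
}}

```text
clock: 11.17
eef_pos: [0.6278, 0.1694, 0.2551]
tool_rot: [0.945, 0.328, 0.001, 0.0]
ft_force: [0.2, -0.0, 0.5]
grip_width: 0.0854
grasp_force: 0.0
```

Run:
```python
from lan import *
w=camera('wrist');keep(w,'l3');print(get_obs()['eef_pos'])
c,im,yel=loop('l3');m=((im.max(2)-im.min(2))<35)&(im.max(2)<115)
u,v=proj(c,(.627,.172,.142))[0];print(u,v);U,V=int(u),int(v)
for y in range(V-20,V+24,2): print(y,''.join('y' if yel[y,x] else '#' if m[y,x] else '.' for x in range(U-45,U+46)))
print(U-45)
V=c['view'];print('tool y dir',np.degrees(np.arctan2(V[0,1],V[0,0])))
```

```text
[0.62810046 0.16966536 0.25542175]
318.51886586510875 190.4787948856475
170 .....................yyyyyyyyyyyyyyyyyyyyyyyyyyyyyyyyyyyyyyyyyyyyyyyyyyy...................
172 .....................yyyyyyyyyyyyyyyyyyyyyyyyyyyyyyyyyyyyyyyyyyyyyyyyyyy...................
174 ....................yyyyyyyyyyyyyyyyyyyyyyyyyyyyyyyyyyyyyyyyyyyyyyyyyyyy...................
176 ....................yyy.......#.yyyyyyyyyyyyyyyyyyyyyyyyyyyy.###.####yyy...................
178 ....................yy..#####.#.yyyyyyyyyyyyyyyyyyyyyyyyyyyy..#.#####.yy...................
180 ......................###.####..yyyyyyyyyyyyyyyyyyyyyyyyyyyy..###.####.....................
182 .....................#####......yyyyyyyyyyyyyyyyyyyyyyyyyyyy..##.######....................
184 ....................#.###.#.##..yyyyyyyyyyyyyyyyyyyyyyyyyyyy.##########....................
186 ...................#####################################################...................
188 ...................#####################################################...................
190 ...................#############################################
[... 418 characters left out ...]
..................................yyyyyyyyyyyyyyyyyyyy...................................
202 ...........................................................................................
204 ...........................................................................................
206 ...........................................................................................
208 ...........................................................................................
210 ...........................................................................................
212 ....................................................................................##.##.#
273
tool y dir -51.599051038703244
```

>>> {"fn": "drive_tool", "kwargs": {
  "increments": [
    [[-1, 2.3, -33], [0, 0, 0], 1],
    [[0, 0, -35], [0, 0, 0], 1],
    [[0, 0, -35], [0, 0, 0], 1],
    [[0, 0, -30], [0, 0, 0], 1],
    [[0, 0, -18], [0, 0, 0], 1],
    [[0, 0, 0], [0, 0, 0], 1],
    [[0, 0, 0], [0, 0, 0], 1]
  ]
}}

```text
clock: 11.8
eef_pos: [0.6266, 0.1726, 0.1028]
tool_rot: [0.944, 0.329, -0.0, 0.0]
ft_force: [0.3, -0.3, 0.7]
grip_width: 0.0853
grasp_force: 0.0
```

>>> {"fn": "drive_tool", "kwargs": {
  "increments": [
    [[0, 0, 0], [0, 0, 0], 0],
    [[0, 0, 0], [0, 0, 0], 0],
    [[0, 0, 0], [0, 0, 0], 0],
    [[0, 0, 0], [0, 0, 0], 0],
    [[0, 0, 0], [0, 0, 0], 0],
    [[0, 0, 0], [0, 0, 0], 0],
    [[0, 0, 0], [0, 0, 0], 0],
    [[0, 0, 0], [0, 0, 0], 0]
  ]
}}

```text
clock: 12.47
eef_pos: [0.6283, 0.1731, 0.1051]
tool_rot: [0.944, 0.329, 0.003, 0.0]
ft_force: [1.1, -0.7, 5.6]
grip_width: 0.0489
grasp_force: 63.0
```

>>> {"fn": "drive_tool", "kwargs": {
  "increments": [
    [[0, 0, 10], [0, 0, 0], 0],
    [[0, 0, 20], [0, 0, 0], 0],
    [[0, 0, 35], [0, 0, 0], 0],
    [[0, 0, 35], [0, 0, 0], 0],
    [[0, 0, 30], [0, 0, 0], 0],
    [[0, 0, 20], [0, 0, 0], 0],
    [[0, 0, 0], [0, 0, 0], 0]
  ]
}}

```text
clock: 13.05
eef_pos: [0.6283, 0.1734, 0.2587]
tool_rot: [0.944, 0.329, 0.005, 0.0]
ft_force: [0.9, 1.0, -0.5]
grip_width: 0.0492
grasp_force: 63.1
```

>>> {"fn": "drive_tool", "kwargs": {
  "increments": [
    [[0, 0, 25], [0, 0, 0], 0],
    [[-17, -10, 25], [0, 0, 0], 0],
    [[-18, -25, 0], [0, 0, -5], 0],
    [[-18, -30, 0], [0, 0, -5], 0],
    [[-18, -35, 0], [0, 0, -5], 0],
    [[-18, -35, 0], [0, 0, -5], 0],
    [[-18, -35, 0], [0, 0, -5], 0],
    [[-18, -35, 0], [0, 0, -5], 0]
  ]
}}

```text
clock: 13.72
eef_pos: [0.4991, -0.0334, 0.3003]
tool_rot: [0.997, 0.071, -0.002, -0.0]
ft_force: [0.8, -1.9, -3.3]
grip_width: 0.0492
grasp_force: 63.4
```

>>> {"fn": "drive_tool", "kwargs": {
  "increments": [
    [[-18, -30, 0], [0, 0, -3], 0],
    [[0, -30, 0], [0, 0, 0], 0],
    [[0, -20, 0], [0, 0, 0], 0],
    [[0, -9, 0], [0, 0, 0], 0],
    [[0, 0, 0], [0, 0, 0], 0],
    [[0, 0, 0], [0, 0, 0], 0],
    [[0, 0, 0], [0, 0, 0], 0]
  ]
}}

```text
clock: 14.3
eef_pos: [0.4832, -0.1201, 0.3015]
tool_rot: [0.999, 0.048, -0.001, -0.001]
ft_force: [-0.2, 0.8, -3.2]
grip_width: 0.049
grasp_force: 63.5
```

Run:
```python
from lan import *
f=[]
for i in range(4): w=camera('wrist' if i==3 else 'side');o=get_obs();f.append(o['ft_force'])
keep(w,'t1');print(np.mean(f,0),o['eef_pos'],o['ft_torque'])
V=w['view'];print('tool y dir',np.degrees(np.arctan2(V[0,1],V[0,0])))
hd=np.array([-.9956,-.094,0]);H=np.array([.595,-.1105,.21])
for n,P in(('hubtop',H+[0,0,.01]),('tip',H+.084*hd+[0,0,.014]),('seat',H+.062*hd-[0,0,.006])):print(n,proj(w,P))
im=w['image'].astype(int);r,g,b=im[...,0],im[...,1],im[...,2]
m=(r>70)&(r>2.2*g)&(r>2.0*b);y,x=np.nonzero(m);print('red',m.sum(),x.min(),x.max(),y.min(),y.max())
for yy in range(max(0,y.min()-6),min(400,y.max()+8),4): print(yy,''.join('R' if m[yy,xx] else '#' if im[yy,xx].max()<60 else '.' for xx in range(max(0,x.min()-20),min(640,x.max()+20),3)))
print(x.min()-20)
```

```text
[ 0.22939118 -0.1074846  -2.9920372 ] [ 0.48353801 -0.12014544  0.30219243] [ 0.01519794  0.06560042 -0.07065789]
tool y dir -84.43425886364079
hubtop [[323.25211816  52.49756816]]
tip [[322.75324977 168.43609892]]
seat [[322.76420602 137.97896735]]
red 3644 2 346 25 314
19 ..........................................................................................................................
23 ..........................................................................................................................
27 ..........................................................................................................RRRRR...........
31 ........................................................................................................RRRRRRRRR.........
35 .......................................................................................................RRRRRRRRRRRR.......
39 ......................................................................................................RRRRRRRRRRRRR.......
43 .....................................................................
[... 8106 characters left out ...]
##################################...........................
303 ..........RRRRRRRRR............................##########################################.................................
307 ...........RRRRRRR..........................############################################..................................
311 .............RRR..........................##############################################..................................
315 ........................................################################################..................................
319 ......................................###################################################.................................
-18
```

>>> {"fn": "drive_tool", "kwargs": {
  "increments": [
    [[-10, -2.2, 0], [0, 0, 0], 0],
    [[-10, -2.2, 0], [0, 0, 0], 0],
    [[0, 0, -30], [0, 0, 0], 0],
    [[0, 0, -30], [0, 0, 0], 0],
    [[0, 0, -25], [0, 0, 0], 0],
    [[0, 0, -14.5], [0, 0, 0], 0],
    [[0, 0, 0], [0, 0, 0], 0],
    [[0, 0, 0], [0, 0, 0], 0]
  ]
}}

```text
clock: 15.17
eef_pos: [0.4621, -0.1256, 0.2027]
tool_rot: [0.999, 0.047, -0.001, -0.0]
ft_force: [0.1, -0.5, -2.7]
grip_width: 0.0495
grasp_force: 63.3
```

Run:
```python
from lan import *
camera('side');w=camera('wrist');a=camera('scene');keep(a,'s3');keep(w,'t2');o=get_obs();print(o['eef_pos'],o['ft_force'])
H=np.array([.595,-.1117,.21]);hd=np.array([-.9953,-.097,0])
for n,P in(('hubtop',H+[0,0,.01]),('tip',H+.084*hd+[0,0,.014]),('bar',o['eef_pos']+[0,0,.037])):print(n,proj(w,P),proj(a,P))
im=w['image'].astype(int);r,g,b=im[...,0],im[...,1],im[...,2]
m=(r>60)&(r>2.2*g)&(r>2.0*b);yel=(r>90)&(r-b>60)&(g>.65*r)&(b<.45*r)
dk=(im.max(2)-im.min(2)<35)&(im.max(2)<100)
for yy in range(0,290,5): print('%3d'%yy,''.join('R' if m[yy,xx] else 'y' if yel[yy,xx] else '#' if dk[yy,xx] else 'o' if im[yy,xx].min()>120 else '.' for xx in range(230,420,3)))
```

```text
[ 0.46430234 -0.12601425  0.20466664] [-0.23911998  0.92245269 -2.41503879]
hubtop [[317.14576146 -62.94550631]] [[298.88264632 212.049729  ]]
tip [[318.15205276 162.71040435]] [[281.68614679 191.71041862]]
bar [[322.03720312 281.74982668]] [[271.42638813 177.94577867]]
  0 ooooooooo.##########..ooooRRRRRR.o.......ooo..oooo...#........oo
  5 ooooooooo.##########......RRRRRR........ooo....oo.............oo
 10 oooooo.oo.##########...##.RRRRRR..###...ooo...................oo
 15 ooooo.#############.....##RRRRRR.###...ooo...................ooo
 20 ooooo.#############.....##RRRRRR.###..oooo...................ooo
 25 ooooo.#############.....##RRRRRR.###.ooooo..................oooo
 30 ooooo##############.......RRRRRR.###.oooo...........#......ooooo
 35 ooooo#########............RRRRRR.####ooo..................oooooo
 40 ooooo########ooooooooy....RRRRRR######oo.................ooooooo
 45 ooooo.#######........y....RRRRRR######o..................ooooooo
 50 ooooo...#####.............RRRRRR#######.................oooooooo
 55 ooooo....#########........RRRRRR#######.................oooooooo
 
[... 2472 characters left out ...]
..........
240 .............#######..yyyyyyyyyyyyyyyyyy......###...............
245 .....####...#######...yyyyyyyyyyyyyyyyyy.....#####...###........
250 ....####...#########..yyyyyyyyyyyyyyyyyy.....######...####......
255 ...####...##########..yyyyyyyyyyyyyyyyyy.....#######...####.....
260 ..####...###########.yyyyyyyyyyyyyyyyyyyy...########....####....
265 .#####...###########..yyyyyyyyyyyyyyyyyy.#.#########.o..#####...
270 ########.############....yyyyyyyyyyyy....###########oo##########
275 ########################................########################
280 ##############################.#.#.#############################
285 ################################################################
```

>>> {"fn": "drive_tool", "kwargs": {
  "increments": [
    [[10, 3, -1], [0, 0, 0], 0],
    [[8, 0.8, 0], [0, 0, 0], 0],
    [[8, 0.8, 0], [0, 0, 0], 0],
    [[5, 0.5, 0], [0, 0, 0], 0],
    [[0, 0, 0], [0, 0, 0], 0]
  ]
}}

```text
clock: 15.73
eef_pos: [0.4961, -0.1204, 0.2017]
tool_rot: [0.999, 0.048, 0.0, 0.0]
ft_force: [0.2, -0.3, -2.9]
grip_width: 0.0492
grasp_force: 63.5
```

>>> {"fn": "drive_tool", "kwargs": {
  "increments": [
    [[5, 0.5, 0], [0, 0, 0], 0],
    [[5, 0.5, 0], [0, 0, 0], 0],
    [[0, 0, 0], [0, 0, 0], 0]
  ]
}}

```text
clock: 15.98
eef_pos: [0.5054, -0.1195, 0.2017]
tool_rot: [0.999, 0.047, 0.0, -0.0]
ft_force: [-0.2, 0.6, -2.3]
grip_width: 0.0492
grasp_force: 63.5
```

>>> {"fn": "drive_tool", "kwargs": {
  "increments": [
    [[5, 0.5, 0], [0, 0, 0], 0],
    [[5, 0.5, 0], [0, 0, 0], 0],
    [[5, 0.5, 0], [0, 0, 0], 0],
    [[0, 0, 0], [0, 0, 0], 0]
  ]
}}

```text
clock: 16.32
eef_pos: [0.5205, -0.118, 0.2018]
tool_rot: [0.999, 0.047, 0.0, 0.0]
ft_force: [-0.1, -0.8, -3.4]
grip_width: 0.0494
grasp_force: 63.5
```

>>> {"fn": "drive_tool", "kwargs": {
  "increments": [
    [[5, 0.5, 0], [0, 0, 0], 0],
    [[5, 0.5, 0], [0, 0, 0], 0],
    [[2, 0.2, 0], [0, 0, 0], 0],
    [[0, 0, 0], [0, 0, 0], 0],
    [[0, 0, 0], [0, 0, 0], 0]
  ]
}}

```text
clock: 16.73
eef_pos: [0.5314, -0.1168, 0.2017]
tool_rot: [0.999, 0.047, -0.0, -0.0]
ft_force: [-0.1, 0.3, -3.3]
grip_width: 0.049
grasp_force: 63.5
```

Run:
```python
from lan import *
w=camera('wrist');a=camera('scene');b=camera('side');keep(w,'t3');keep(a,'s4');keep(b,'b4');o=get_obs();print(o['eef_pos'],o['ft_force'])
H=np.array([.595,-.1117,.21]);hd=np.array([-.9953,-.097,0])
for n,P in(('hubtop',H+[0,0,.01]),('tip',H+.084*hd+[0,0,.014]),('seat',H+.062*hd-[0,0,.002]),('bar',o['eef_pos']+[0,0,.037]),('cap',o['eef_pos']-[0,0,.01])):print(n,proj(w,P)[0].round(),proj(a,P)[0].round(),proj(b,P)[0].round())
def show(c,x0,x1,y0,y1,sx,sy):
    im=c['image'].astype(int);r,g,b=im[...,0],im[...,1],im[...,2]
    m=(r>60)&(r>2.2*g)&(r>2.0*b);yel=(r>90)&(r-b>60)&(g>.65*r)&(b<.45*r);dk=(im.max(2)-im.min(2)<35)&(im.max(2)<100)
    for yy in range(y0,y1,sy): print('%3d'%yy,''.join('R' if m[yy,xx] else 'y' if yel[yy,xx] else '#' if dk[yy,xx] else 'o' if im[yy,xx].min()>120 else '.' for xx in range(x0,x1,sx)))
show(w,240,400,100,290,3,5)
show(a,250,330,180,260,1,2)
```

```text
[ 0.53114599 -0.11686646  0.20177838] [ 0.39792974 -0.06786704 -3.55827578]
hubtop [324. 126.] [299. 212.] [341. 195.]
tip [324. 302.] [282. 192.] [315. 206.]
seat [323. 247.] [286. 200.] [322. 206.]
bar [321. 283.] [286. 193.] [322. 199.]
cap [321. 237.] [287. 202.] [321. 210.]
100 oooo.............RRRRRRRRRRRRRRRRRRRRRR........ooooooo
105 ooo..............RRRRRRRRRRRRRRRRRRRRRRR.......ooooooo
110 ooo.............RRRRRRRRRRRRRRRRRRRRRRRRR.....oo.ooooo
115 oo..............RRRRRRRRRRRRRRRRRRRRRRRRR...oooooooooo
120 oo..............RRRRRRRRRRRRRRRRRRRRRRRRR..ooooooooooo
125 o...............RRRRRRRRRRRRRRRRRRRRRRRRRooooooooooooo
130 o..........####.RRRRRRRRRRRRRRRRRRRRRRRRRooooooooooooo
135 ...........#####RRRRRRRRRRRRRRRRRRRRRRRRooooooo.oooooo
140 ...........######RRRRRRRRRRRRRRRRRRRRRRoooooooo.oooooo
145 ...........#######RRRRRRRRRRRRRRRRRRRR.oooooooo.......
150 ...........########.RRRRRRRRRRRRRRRR.oooo.ooooo.......
155 ..........#########oooRRRRRRRRRRRR....................
160 ..........#########ooo...RRRRRR.......................
165 ..........#########....##RRRRRR#........ooo......
[... 4121 characters left out ...]
################....
244 ........................##############......#################################...
246 ..........................#########.........###################################.
248 ...........................###............#####################################.
250 ............................##..........########################################
252 ..............................#........#########################################
254 ...............................##.....##########################################
256 ................................##.....######################################...
258 ..................................##..####################################......
```

The rod threads the loop centrally: it spans x=315–329 inside a 297–350 opening. Now I lower.

>>> {"fn": "drive_tool", "kwargs": {
  "increments": [
    [[2.5, 0.2, 0], [0, 0, 0], 0],
    [[0, 0, -6], [0, 0, 0], 0],
    [[0, 0, -6], [0, 0, 0], 0],
    [[0, 0, -5], [0, 0, 0], 0],
    [[0, 0, -3], [0, 0, 0], 0],
    [[0, 0, 0], [0, 0, 0], 0],
    [[0, 0, 0], [0, 0, 0], 0]
  ]
}}

```text
clock: 17.47
eef_pos: [0.5336, -0.1166, 0.1813]
tool_rot: [0.999, 0.047, -0.0, -0.0]
ft_force: [-0.7, -0.1, -2.4]
grip_width: 0.049
grasp_force: 63.5
```

>>> {"fn": "drive_tool", "kwargs": {
  "increments": [
    [[0, 0, -2], [0, 0, 0], 0],
    [[0, 0, 0], [0, 0, 0], 0]
  ]
}}

```text
clock: 17.63
eef_pos: [0.5339, -0.1167, 0.1798]
tool_rot: [0.999, 0.047, 0.0, 0.0]
ft_force: [0.2, 0.1, -2.1]
grip_width: 0.0494
grasp_force: 63.5
```

>>> {"fn": "drive_tool", "kwargs": {
  "increments": [
    [[0, 0, -1.5], [0, 0, 0], 0],
    [[0, 0, 0], [0, 0, 0], 0]
  ]
}}

```text
clock: 17.8
eef_pos: [0.5338, -0.1166, 0.1782]
tool_rot: [0.999, 0.047, -0.0, 0.0]
ft_force: [0.3, -1.0, -2.8]
grip_width: 0.0492
grasp_force: 63.5
```

Expected contact is at TCP z of about 0.176.

>>> {"fn": "drive_tool", "kwargs": {
  "increments": [
    [[0, 0, -1], [0, 0, 0], 0],
    [[0, 0, 0], [0, 0, 0], 0]
  ]
}}

```text
clock: 17.97
eef_pos: [0.5339, -0.1166, 0.1773]
tool_rot: [0.999, 0.047, 0.0, 0.0]
ft_force: [-0.2, -0.2, -2.5]
grip_width: 0.049
grasp_force: 63.5
```

>>> {"fn": "drive_tool", "kwargs": {
  "increments": [
    [[0, 0, -1], [0, 0, 0], 0],
    [[0, 0, 0], [0, 0, 0], 0]
  ]
}}

```text
clock: 18.13
eef_pos: [0.5341, -0.1167, 0.1766]
tool_rot: [0.999, 0.047, 0.0, 0.0]
ft_force: [-0.4, -0.4, -0.4]
grip_width: 0.0494
grasp_force: 63.5
```

>>> {"fn": "drive_tool", "kwargs": {
  "increments": [
    [[0, 0, -1], [0, 0, 0], 0],
    [[0, 0, 0], [0, 0, 0], 0]
  ]
}}

```text
clock: 18.3
eef_pos: [0.5342, -0.1167, 0.1759]
tool_rot: [0.999, 0.047, 0.001, 0.0]
ft_force: [-1.2, 0.7, 2.0]
grip_width: 0.0492
grasp_force: 63.6
```

>>> {"fn": "drive_tool", "kwargs": {
  "increments": [
    [[0, 0, 0.7], [0, 0, 0], 0],
    [[0, 0, 0], [0, 0, 0], 0],
    [[0, 0, 0], [0, 0, 0], 0]
  ]
}}

```text
clock: 18.55
eef_pos: [0.5341, -0.1167, 0.1762]
tool_rot: [0.999, 0.047, 0.0, 0.0]
ft_force: [-0.2, -0.3, 0.6]
grip_width: 0.0492
grasp_force: 63.7
```

Run:
```python
from h import *
f=[]
for i in range(5): camera('side');o=get_obs();f.append(o['ft_force'])
print(np.mean(f,0),o['eef_pos'])
```

```text
[ 0.08169205 -0.12684702  0.62466291] [ 0.53410132 -0.11669115  0.17617764]
```

>>> {"fn": "drive_tool", "kwargs": {
  "increments": [
    [[0, 0, 0], [0, 0, 0], 0.58],
    [[0, 0, 0], [0, 0, 0], 0.6],
    [[0, 0, 0], [0, 0, 0], 0.62],
    [[0, 0, 0], [0, 0, 0], 0.64],
    [[0, 0, 0], [0, 0, 0], 0.66],
    [[0, 0, 0], [0, 0, 0], 0.69],
    [[0, 0, 0], [0, 0, 0], 0.72],
    [[0, 0, 0], [0, 0, 0], 0.75]
  ]
}}

```text
clock: 19.47
eef_pos: [0.5338, -0.1167, 0.176]
tool_rot: [0.999, 0.047, -0.0, -0.0]
ft_force: [0.1, -0.2, -0.5]
grip_width: 0.0642
grasp_force: 0.0
```

```bash
cat > sh.py <<'E'
from h import *
def show(c,x0,x1,y0,y1,sx,sy):
    im=c['image'].astype(int);r,g,b=im[...,0],im[...,1],im[...,2]
    m=(r>60)&(r>2.2*g)&(r>2.0*b);yel=(r>90)&(r-b>60)&(g>.65*r)&(b<.45*r);dk=(im.max(2)-im.min(2)<35)&(im.max(2)<100)
    for yy in range(y0,y1,sy): print('%3d'%yy,''.join('R' if m[yy,xx] else 'y' if yel[yy,xx] else '#' if dk[yy,xx] else 'o' if im[yy,xx].min()>120 else '.' for xx in range(x0,x1,sx)))
E
python3 - <<'E'
from sh import *
f=[]
for i in range(5): camera('side');o=get_obs();f.append(o['ft_force'])
print(np.mean(f,0),o['eef_pos'],o['grip_width'],o['grasp_force'])
w=camera('wrist');show(w,225,415,160,310,3,5)
E
```

```text
[0.01296299 0.13714388 0.09932191] [ 0.53387997 -0.11665231  0.17599987] 0.0640499164810946 0.0
160 o...........#########RRRRRRRRRRRRRRRRRRRRRRRRR..................
165 o...........##########.RRRRRRRRRRRRRRRRRRRRR....................
170 ............##########.o.RRRRRRRRRRRRRRRR.....ooo...............
175 ............##########..####.RRRRRRRR..##.....oo................
180 ............##########.##.ooo.RRRRRR.oo.##......................
185 ............############.ooo..RRRRRR.ooo.##.....................
190 ............###########..yyyyyRRRRRRyyyy..#.....................
195 ...........###########yyyyyyyyRRRRRRyyyyyyy#....................
200 ..........###########yyyyyyyyyRRRRRRyyyyyyyyy...................
205 .........############yyyyyyyyyRRRRRRyyyyyyyyyy..................
210 ........#############...y.....RRRRRRyyyyyyyyyyy.................
215 ........########..............RRRRRRyyyyyyyyyyyy................
220 ........########oooooooo......RRRRRRyyyyyyyyyyyy................
225 .......#########oooooooo......RRRRRRyyyyyyyyyyyy................
230 .......#########.yyy..y.y.....RRRR
[... 365 characters left out ...]
#####...##
260 ##...#######...########yyyyyyyRRRRR.yyyyyy########...#######...#
265 ....########..#########yyyyyyyRRRRR.yyyyyy.########..########...
270 #ooo########..########....yyyyRRRRRyyyy....#########.########.oo
275 ##oo########.#######################################.########oo#
280 ###########.#########################################.##########
285 ##########..#########################################..#########
290 ##########..#########################################..#########
295 #########...#########################################...########
300 #########....#######..........RRRRR.....................########
305 ########......................RRRRR......................#######
```

It has released and hangs centred, with both fingers clear. I rise straight up.

>>> {"fn": "drive_tool", "kwargs": {
  "increments": [
    [[0, 0, 5], [0, 0, 0], 0.8],
    [[0, 0, 10], [0, 0, 0], 0.8],
    [[0, 0, 15], [0, 0, 0], 0.8],
    [[0, 0, 20], [0, 0, 0], 0.8],
    [[0, 0, 30], [0, 0, 0], 0.8],
    [[0, 0, 30], [0, 0, 0], 0.8],
    [[0, 0, 10], [0, 0, 0], 0.8],
    [[0, 0, 0], [0, 0, 0], 0.8]
  ]
}}

```text
clock: 20.43
eef_pos: [0.5357, -0.1171, 0.301]
tool_rot: [0.999, 0.047, 0.004, 0.001]
ft_force: [0.0, 0.3, 0.1]
grip_width: 0.0684
grasp_force: 0.0
```

>>> {"fn": "drive_tool", "kwargs": {
  "increments": [
    [[-20, -10, 0], [0, 0, 0], 0.8],
    [[-30, -20, 0], [0, 0, 0], 0.8],
    [[0, 0, 0], [0, 0, 0], 0.8],
    [[0, 0, 0], [0, 0, 0], 0.8],
    [[0, 0, 0], [0, 0, 0], 0.8],
    [[0, 0, 0], [0, 0, 0], 0.8],
    [[0, 0, 0], [0, 0, 0], 0.8],
    [[0, 0, 0], [0, 0, 0], 0.8]
  ]
}}

```text
clock: 21.1
eef_pos: [0.4844, -0.1462, 0.2957]
tool_rot: [0.999, 0.048, -0.0, -0.0]
ft_force: [0.3, -1.0, -0.5]
grip_width: 0.0686
grasp_force: 0.0
```

Run:
```python
from sh import *
w=camera('wrist');H=np.array([.595,-.1117,.21]);hd=np.array([-.9953,-.097,0])
print(get_obs()['eef_pos'],get_obs()['ft_force'])
for n,P in(('hubtop',H+[0,0,.01]),('tip',H+.084*hd+[0,0,.014]),('seat',H+.062*hd+[0,0,.008])):print(n,proj(w,P)[0].round())
u,v=proj(w,H+.062*hd)[0].astype(int)
show(w,u-70,u+90,max(0,v-120),min(400,v+60),2,4)
prev=w['image']
for i in range(10): c=camera('wrist')
d=np.abs(c['image'].astype(int)-prev).max(2);print('motion',(d[v-60:v+60,u-60:u+60]>40).sum())
```

```text
[ 0.48436146 -0.14628103  0.29571899] [-1.00642219  0.12216161 -0.34977021]
hubtop [287.  48.]
tip [290. 168.]
seat [290. 138.]
 17 .oooooooooooooooooo.......................................................oooooo
 21 ooooooooooooooooooo............RRRRR......................................oooooo
 25 ooooooooooooooooooooo......RRRRRRRRRRRRR.................................ooooooo
 29 oooooooooooooooooooo....RRRRRRRRRRRRRRRRRR.............................ooooooooo
 33 oooooooooooooooooooo...RRRRRRRRRRRRRRRRRRRR...#.......................oooooooooo
 37 ooooooooooooooooooo....RRRRRRRRRRRRRRRRRRRRR........................#.oooooooooo
 41 oooooooooooooooooo....RRRRRRRRRRRRRRRRRRRRRRR.....##........ooo.......oooooooooo
 45 oooooooooooooooooo....RRRRRRRRRRRRRRRRRRRRRRR...............ooo.......oooooooooo
 49 oooooooooooooooooo....RRRRRRRRRRRRRRRRRRRRRRR........................ooooooooooo
 53 ooooooooooooooooo......RRRRRRRRRRRRRRRRRRRRRR.....................oo.ooooooooooo
 57 ooooooooooooooooo..####.RRRRRRRRRRRRRRRRRRRRR....................ooo.ooooooooooo
 61 ooooooooooooooooo.######.RRRRRRRR
[... 2163 characters left out ...]
.........
165 o...............................RRRRR...........................................
169 .................................RRR............................................
173 ................................................................................
177 ................................................................................
181 ................................................................................
185 ................................................................................
189 ................................................................................
193 ................................................................................
motion 199
```

The lantern hangs at the seat, and the hook angle is unchanged. I wait briefly and recheck for motion.

>>> {"fn": "drive_tool", "kwargs": {
  "increments": [
    [[0, 0, 0], [0, 0, 0], 0.8],
    [[0, 0, 0], [0, 0, 0], 0.8],
    [[0, 0, 0], [0, 0, 0], 0.8],
    [[0, 0, 0], [0, 0, 0], 0.8],
    [[0, 0, 0], [0, 0, 0], 0.8],
    [[0, 0, 0], [0, 0, 0], 0.8],
    [[0, 0, 0], [0, 0, 0], 0.8],
    [[0, 0, 0], [0, 0, 0], 0.8]
  ]
}}

```text
clock: 22.32
eef_pos: [0.4839, -0.1466, 0.296]
tool_rot: [0.999, 0.047, -0.0, -0.0]
ft_force: [-0.2, 0.2, -0.7]
grip_width: 0.0682
grasp_force: 0.0
```

Run:
```python
from sh import *
def m():
    w=camera('wrist');im=w['image'].astype(int);r,g,b=im[...,0],im[...,1],im[...,2]
    yel=((r>90)&(r-b>60)&(g>.65*r)&(b<.45*r));red=(r>60)&(r>2.2*g)&(r>2*b)
    f=lambda k:np.argwhere(k[15:175,225:370]).mean(0)
    org=(r>170)&(g>80)&(g<.7*r)&(b<.4*r)
    return np.r_[f(yel),f(red),np.argwhere(org[60:130,240:300]).mean(0) if org[60:130,240:300].any() else 0]
for i in range(12): print(m().round(2))
H=np.array([.595,-.1117,.21])
w=camera('wrist');im=w['image']
print(im[76:106:3,264:294:3].tolist() and '')
show(w,255,300,70,110,1,2)
for y in range(78,104,3): print(y,[tuple(int(v) for v in im[y,x]) for x in range(268,292,3)])
```

```text
[117.04  73.32  50.4   62.54  40.98  39.45]
[117.06  73.32  50.37  62.57  40.98  39.45]
[117.04  73.33  50.37  62.57  40.98  39.45]
[117.03  73.32  50.41  62.54  40.98  39.45]
[117.09  73.33  50.37  62.56  40.98  39.45]
[117.04  73.33  50.4   62.56  40.98  39.45]
[117.08  73.34  50.42  62.56  40.98  39.45]
[117.04  73.29  50.41  62.55  40.98  39.45]
[117.05  73.34  50.43  62.54  40.98  39.45]
[117.07  73.34  50.45  62.55  40.98  39.45]
[117.05  73.32  50.44  62.56  40.98  39.45]
[117.04  73.33  50.43  62.56  40.98  39.45]

 70 ###################.oooo.RRRRRRRRRRRRRRRRRRR.
 72 ###################....ooooo.RRRRRRRRRR.....o
 74 ###################........ooRRRRRRRRR.......
 76 ###################..........RRRRRRRRR...####
 78 ###################..........RRRRRRRRRR.#####
 80 ##################...........RRRRRRRRRR.#####
 82 ##################...........RRRRRRRRRR.#####
 84 ##################.......##..RRRRRRRRRR.#####
 86 ##################........#..RRRRRRRRRR.#####
 88 ##################...........RRRRRRRRRR.#####
 90 ##################...........RRRRRRRRRR.#####
 92 #################
[... 871 characters left out ...]
 99, 93), (125, 90, 83), (180, 55, 43), (174, 54, 42)]
90 [(58, 48, 38), (65, 57, 48), (101, 101, 94), (101, 101, 94), (101, 100, 94), (121, 91, 84), (179, 55, 43), (174, 55, 42)]
93 [(69, 61, 53), (78, 72, 64), (105, 99, 89), (155, 89, 34), (155, 88, 33), (147, 77, 32), (179, 55, 43), (174, 55, 43)]
96 [(141, 139, 131), (141, 139, 130), (151, 136, 120), (199, 117, 39), (198, 116, 37), (166, 89, 34), (179, 55, 43), (175, 54, 42)]
99 [(180, 180, 171), (180, 179, 171), (188, 175, 159), (224, 139, 46), (224, 138, 45), (183, 104, 38), (179, 55, 42), (176, 55, 42)]
102 [(193, 193, 183), (193, 193, 183), (197, 191, 177), (238, 153, 53), (238, 152, 53), (202, 120, 43), (179, 56, 43), (176, 55, 42)]
```

Everything is still, and the orange tip meets the rod's flank directly. I hand the job in.

```bash
python3 -c "
from workcell import *
print(job_done())"
```

```text
the job is handed in; nothing more can be done
None
```

The hook was swung to its stop and leaned on at about 11 N for over a second, and the lantern hangs still on its seat with the hook against the orange tip; the job is handed in at about 23 s, no verdict was returned, and I made no final check of the other things on the bench.

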